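# Re-sort the centrifuge inserts to their tube racks

### The arm

A 6-joint arm with a two-finger parallel gripper is mounted at the origin on the work surface. World frame = base frame: x ahead of the robot, y to its left, z up, the work surface at z = 0. Lengths are in m, angles in degrees, forces in N, time in s.
With the tool pointing down it reaches from about 0.35 to 0.875 m from the base axis. Payload 4.2 kg.
Tool frame: the origin (TCP) lies between the finger pads; the fingertips stand 11 mm ahead of it and the grasp point (between the pads) lies 8 mm behind it; z points along the fingers, y is the direction in which the jaws open and shut (so a half turn about z gives the same grasp; the last joint's range is limited). The gripper opens to 87 mm and grips with 3 to 60 N. Pads are 19 mm wide; open, the fingers measure 117 mm over their backs; the gripper's body (75 mm by 190 mm) begins 51 mm behind the grasp point.
Start: joints at [-49.068, 22.042, 0.453, 0, -68.411, -14.817], TCP at [0.275, -0.561, 0.234] pointing down, gripper open.
Joint ranges: [-179.83, 179.83], [-69.29, 118.12], [-61.27, 80.66], [-181.25, 117.63], [-171.15, -9.14], [-177.46, 177.46]. Speed limits (degrees/s): [159.86, 159.86, 180, 180, 180, 180].

### API

Orientations are given as a 3x3 rotation matrix whose columns are the frame's x, y, z axes.
In Python, from station import sense, capture, get_calibration, finish_job, search_frame, cut_out gives the robot as it stands.
- The arm moves only by the tool arm_command, never from a script. Its argument "rows" is a list of rows, each an object with "fingers": the opening in per cent of the stroke, from 0 (shut) to 100 (fully open); "travel": the shift along the tool's x, y, z in cm, a list of three; "roll": the turn about the tool's z in degrees. A call has 1 to 10 rows; each row is the pose to reach, as a shift and turn from the pose commanded when the call began, along the tool's axes at that moment; what a row does not reach only later rows make up. A row lasts 1/10 s, in which the tool goes at most 50 mm and 8.59 degrees, less where a joint would pass 70% of its speed; a pose out of reach is approached as far as the arm can. A call with a gripper value outside its range is refused whole. The fingers move at their own pace and stop on an object; the grip force is fixed at half the most. Time passes only in rows, so rows that repeat a pose let the fingers close. It gives the time, the measured TCP pose, the force and the opening at its end, in the units of the state.
- sense(): the state, without advancing time (a new reading comes with each control period).
- capture(name): name is "scene" or "top" or "wrist"; returns (picture, depth): 480x640x3 uint8, red, green, blue; 480x640 float32, m along the optical axis (not along the pixel's ray), 0 where there is no reading.
- get_calibration(name): a dict with "fov_y" (degrees; the focal length in pixels is half the picture's height over the tangent of half this angle, whatever the lens; pixels are square), "cx", "cy" (the principal point, pixels), "origin" and "attitude" of the camera in the world; the wrist camera has in their place "mount" (4x4, takes a point from camera to tool coordinates, whose origin is the TCP and whose axes are the flange's). Camera axes: x right, y down, z forward; pixel columns grow to the right and rows downward; lengths in m; the calibration is good to about 2 mm. The wrist camera is an equidistant fisheye: a pixel r from the principal point sees the ray r / f radians off the axis. A picture is of the moment at which its call begins: read the wrist's pose just before it. get_calibration takes no time and is no camera call.
- finish_job(): hands the job in, once; it reports no verdict.
Trained networks look in the newest picture that a camera, given by its name, has taken for a name from the list of things; names that differ only in an ending like _2 or _b are one class to them, and where a whole thing is asked for, a point or a joint stands for the part that bears it (a point fixed in the world has none). Each returns a list of dicts, best first, with "p" (0 to 1); they miss things now and then, are a little off and sometimes report something else, mostly with a low value. They report only what shows in the picture. A call takes as long as a camera call. They do not tell look-alikes from the thing itself.
- search_frame(camera, label): "position" ([x, y, z] in m, in world coordinates, good to about 4 mm: the middle of the surface that is visible of it).
- cut_out(camera, label): "mask" (480x640 bool, what is visible of it).
The state is a dict: "time_s": time; "joints": joint angles; "joint_velocities": joint speeds; "effort": joint torques, N m; "tcp_pos": TCP position; "ee_rot": TCP orientation; "wrist_force": force on the tool from outside, world axes, zero at the start; "moment": the same for the moment, N m; "gripper_width": opening from 0.0 (shut) to 1.0 (fully open).
Only numpy, scipy, OpenCV 4.12 (cv2) and the standard library are available. Lean on these libraries where they do the work, as an engineer would, in place of code of your own. Each camera call takes 0.05 s, during which the arm holds its last target. There are 200 camera calls.

### The job

The three beige tube inserts were put back beside the wrong tube racks: move them round so that each one stands upright, flat on the floor of the dish joined to the rack whose tubes fit its bores (one large bore to the single thick tube, three bores to the three medium tubes, seven bores to the seven thin tubes). The empty dish without a rack is there as a stopover; the inserts are clean, so never let one down on the bench. Leave the jar, the beaker and the timer where they are.

Things in the scene. Friction and masses are not known exactly. Their poses are not given: they have to be found in the camera images.
- insert_one: loose beige plastic cylinder, upright, 75 mm tall, 52 mm in diameter for gripping, about 150 g, with ONE large bore, 31 mm across, in the middle, open at the top. Origin: centre of its underside; z up. It starts upright in the dish of a wrong rack (each rack's dish holds one insert).
- insert_three: loose beige plastic cylinder, upright, 75 mm tall, 52 mm in diameter for gripping, about 150 g, with THREE bores, each 18 mm across, in a triangle, open at the top. Origin: centre of its underside; z up. It starts upright in the dish of a wrong rack (each rack's dish holds one insert).
- insert_seven: loose beige plastic cylinder, upright, 75 mm tall, 52 mm in diameter for gripping, about 150 g, with SEVEN small bores, each 11 mm across, one in the middle and six around it, open at the top. Origin: centre of its underside; z up. It starts upright in the dish of a wrong rack (each rack's dish holds one insert).
- station_one: fixed: a round aluminium dish, 92 mm across, 79 mm inside, rim 16 mm high, flat inner floor 8 mm above the bench; joined to it on the robot's side (own -x; yaw within 0.35 rad) a white rack with ONE thick blue-capped tube (30 mm thick, cap 32 mm), at own x -100 to -56 mm, y -33 to 33 mm, 86 mm high. Origin: dish centre, at bench height.
- station_three: fixed: a round aluminium dish, 92 mm across, 79 mm inside, rim 16 mm high, flat inner floor 8 mm above the bench; joined to it on the robot's side (own -x; yaw within 0.35 rad) a white rack with a row of THREE medium blue-capped tubes (17 mm thick, caps 19 mm), at own x -100 to -56 mm, y -33 to 33 mm, 86 mm high. Origin: dish centre, at bench height.
- station_seven: fixed: a round aluminium dish, 92 mm across, 79 mm inside, rim 16 mm high, flat inner floor 8 mm above the bench; joined to it on the robot's side (own -x; yaw within 0.35 rad) a white rack with SEVEN thin blue-capped tubes (10 mm thick, caps 12 mm, in rows of four and three), at own x -100 to -56 mm, y -33 to 33 mm, 86 mm high. Origin: dish centre, at bench height.
- spare_dish: fixed round aluminium dish, 92 mm across, 79 mm inside, rim 16 mm high, flat inner floor 8 mm above the bench, with no rack; it is empty at the start. Origin: its centre, at bench height.
- jar: bystander: closed amber glass jar with white cap, 52 mm in diameter, 85 mm tall, standing on the bench; origin at the centre of its underside.
- beaker: bystander: clear empty beaker, 68 mm across the rim, 70 mm tall, standing on the bench; origin at the centre of its underside.
- timer: bystander: flat white bench timer with a dark display, 50 x 70 x 22 mm; origin at the centre of its underside.
Things that resemble listed ones, but are neither listed nor needed, are in the scene too. What is shaped like the insert_three but green is not meant.

How it is judged (in metres and radians):
At the end, for the whole second after the job is handed in: Each insert stands upright (within 0.08 rad) on the floor of the dish of its matching rack (one bore: station_one; three: station_three; seven: station_seven), its axis within 15 mm of the dish's centre and its underside 5 to 11 mm above the bench, released and at rest (horizontal distance between insert_one and station_one below 0.015 m and z of insert_one in the frame of station_one between 0.005 and 0.011 m and angle between each of insert_one, insert_three, insert_seven's own z axis and vertical below 0.08 rad and linear speed of each of insert_one, insert_three, insert_seven below 0.01 m/s and angular speed of each of insert_one, insert_three, insert_seven below 0.1 rad/s and horizontal distance between insert_three and station_three below 0.015 m and z of insert_three in the frame of station_three between 0.005 and 0.011 m and horizontal distance between insert_seven and station_seven below 0.015 m and z of insert_seven in the frame of station_seven between 0.005 and 0.011 m); the robot touches nothing.
It fails at once if an insert is put down (or dropped) on the bench instead of in a dish (height (world z) of any of insert_one, insert_three, insert_seven below 0.004 m).
It fails at once if the jar is disturbed (moved more than 20 mm) (distance of jar from where it was at the start of the episode above 0.02 m).
It fails at once if the beaker is disturbed (moved more than 20 mm) (distance of beaker from where it was at the start of the episode above 0.02 m).
It fails at once if the timer is disturbed (moved more than 20 mm) (distance of timer from where it was at the start of the episode above 0.02 m).
It also fails if it takes over 107 s, if anything falls off the work surface, if the arm or the gripper's body presses on something with over 40 N, if the wrist force passes 120 N, or if a joint passes its speed limit or range.

## Working session

There is one attempt and no reset: what is moved stays moved. The work goes in short steps, Python scripts to look and compute and a tool call to move; the robot and the scene stay as the last step left them, time stands still between calls to the robot, and variables do not carry over. Pictures are saved under pics/ and viewed, about 12 in all and at most 16, crops included, and the job is handed in when it is done.

Besides the shell and the picture viewer there is one more tool, called after ">>>" as a command line: name --argument value ..., lists and objects as JSON in quotes. arm_command: Moves the arm, as the interface text tells. Its arguments: {"type":"object","properties":{"rows":{"type":"array","items":{"type":"object","properties":{"fingers":{"type":"number"},"travel":{"type":"array","items":{"type":"number"}},"roll":{"type":"number"}}}}},"required":["rows"]}

```bash
mkdir -p pics; cat > h.py <<'E'
import numpy as np,cv2
from station import *
def save(n,img): cv2.imwrite('pics/'+n+'.png',cv2.cvtColor(img,cv2.COLOR_RGB2BGR))
def cloud(name,d):
    c=get_calibration(name); f=240/np.tan(np.radians(c['fov_y'])/2)
    v,u=np.mgrid[0:480,0:640]
    P=np.stack([(u-c['cx'])/f*d,(v-c['cy'])/f*d,d],-1)
    return P@np.array(c['attitude']).T+np.array(c['origin'])
E
python3 - <<'E'
from h import *
for n in ['scene','top']:
    im,d=capture(n); save(n,im); np.savez(n,im=im,d=d)
    c=get_calibration(n); print(n,c)
L=['insert_one','insert_three','insert_seven','station_one','station_three','station_seven','spare_dish','jar','beaker','timer']
for l in L:
    print(l,[(np.round(r['position'],3).tolist(),round(r['p'],2)) for r in search_frame('top',l)][:5])
print(sense()['time_s'],sense()['ee_rot'])
print(get_calibration('wrist'))
E
```

```text
scene {'fov_y': 51.42605135192507, 'cx': 318.4659616383708, 'cy': 238.73548969721884, 'origin': array([1.0465284 , 0.0187887 , 0.66028697]), 'attitude': array([[ 0.02109969,  0.78786036, -0.61549237],
       [ 0.9996894 , -0.02479297,  0.00253413],
       [-0.01326334, -0.61535467, -0.78813877]])}
top {'fov_y': 52.974914922688576, 'cx': 317.3390963735826, 'cy': 238.94304629692058, 'origin': array([ 0.45859706, -0.01400325,  0.8021862 ]), 'attitude': array([[-0.00285712, -0.98948857,  0.1445829 ],
       [-0.99945538,  0.00757881,  0.03211707],
       [-0.03287524, -0.14441239, -0.98897132]])}
insert_one [([0.55, -0.256, 0.081], 0.71), ([0.705, -0.243, 0.079], 0.51)]
insert_three [([0.61, 0.099, 0.073], 0.96), ([0.503, 0.079, 0.079], 0.9), ([0.614, -0.012, 0.074], 0.72), ([0.492, 0.28, 0.008], 0.72), ([0.37, 0.181, 0.072], 0.68)]
insert_seven [([0.472, -0.094, 0.083], 0.91)]
station_one [([0.428, -0.076, 0.022], 0.58)]
station_three [([0.495, -0.254, 0.014], 0.55)]
station_seven [([0.453, 0.068, 0.016], 0.73)]
spare_dish [([0.492, 0.28, 0.005], 0.92), ([0.494, -0.253, 0.013], 0.56)]
jar [([0.702, -0.243, 0.082], 0.6), ([0.548, -0.256, 0.079], 0.27)]
beaker [([0.727, 0.245, 0.039], 0.71), ([0.492, -0.252, 0.012], 0.27)]
timer [([0.742, 0.034, 0.019], 0.63)]
0.6 [[-8.97910441e-01 -4.40178191e-01  2.15897439e-05]
 [-4.40178192e-01  8.97910441e-01 -1.31087944e-05]
 [-1.36154510e-05 -2.12738578e-05 -1.00000000e+00]]
{'fov_y': 65.70646984690485, 'cx': 320.9328581049336, 'cy': 243.42466120184673, 'mount': array([[ 4.53206483e-04, -9.53470504e-01, -3.01485974e-01,
         8.25724464e-02],
       [ 9.99999715e-01,  6.14208262e-04, -4.39234720e-04,
         4.94948873e-04],
       [ 6.03972526e-04, -3.01485689e-01,  9.53470511e-01,
        -1.50962934e-01],
       [ 0.00000000e+00,  0.00000000e+00,  0.00000000e+00,
         1.00000000e+00]])}
```

View pics/top.png

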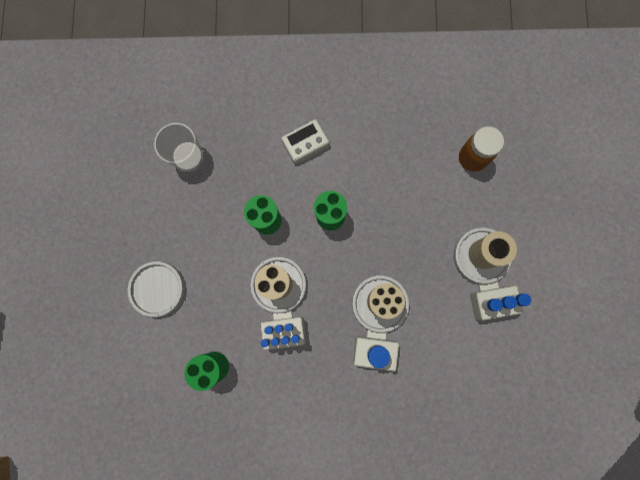

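View pics/scene.png

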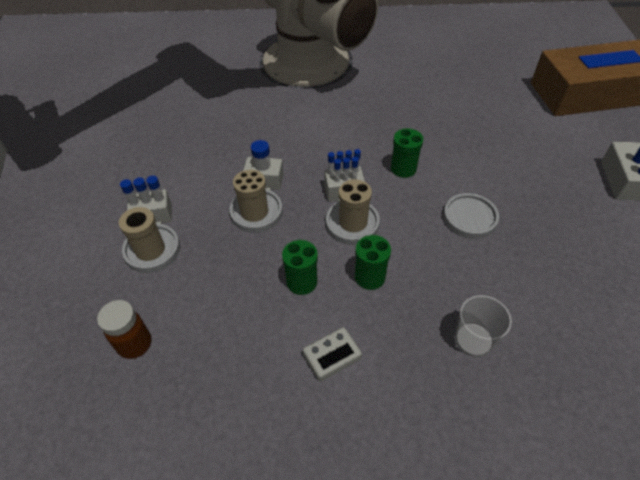

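Top view: the beige inserts are three-bore (272,282) by the seven thin tubes, seven-bore (386,301) by the single tube and one-bore (495,250) by the three tubes. The spare dish is at (155,290). Look-alikes are the green three-bores at (262,212), (330,208) and (203,370). Jar, beaker and timer are at (480,150), (178,145) and (305,140).

Plan: three→spare, seven→station_seven, one→station_one, three→station_three.

```bash
cat >> h.py <<'E'
def circ(p):
    A=np.c_[2*p,np.ones(len(p))]; s=np.linalg.lstsq(A,(p**2).sum(1),rcond=None)[0]
    return s[:2],np.sqrt(s[2]+s[:2]@s[:2])
def robust(p,r,c0):
    from scipy.optimize import least_squares
    return least_squares(lambda c:np.hypot(*(p-c).T)-r,c0,loss='soft_l1',f_scale=.002).x
E
python3 - <<'E'
from h import *
ims=[]
for n in ['top','scene']:
    z=np.load(n+'.npz'); im,d=z['im'],z['d']; W=cloud(n,d); ok=d>0
    print(n,'bench z',np.median(W[ok][:,2]))
    hsv=cv2.cvtColor(im,cv2.COLOR_RGB2HSV)
    for nm,c in [('ins3@st7',(.50,.08)),('ins7@st1',(.47,-.09)),('ins1@st3',(.52,-.255)),('spare',(.492,.28))]:
        m=ok&(np.hypot(W[...,0]-c[0],W[...,1]-c[1])<.075)
        t=m&(W[...,2]>.074)&(W[...,2]<.092)&(hsv[...,0]>8)&(hsv[...,0]<30)&(hsv[...,1]>40)&(hsv[...,2]>90)
        if t.sum()>20:
            q=W[t]; cc,r=cv2.minEnclosingCircle(q[:,:2].astype(np.float32)*1000)
            print(n,nm,'insert top',np.round(cc,1),'r',round(r,1),'z',np.median(q[:,2]).round(4),'n',t.sum())
        mm=m&(W[...,2]>.011)&(W[...,2]<.020)&(hsv[...,1]<40)
        q=W[mm][:,:2]; cx=robust(q,.0428,np.array(c)); 
        print(n,nm,'dish',np.round(cx*1000,1),'n',mm.sum(), 'res',np.median(abs(np.hypot(*(q-cx).T)-.0428)).round(4))
        b=m&(hsv[...,0]>100)&(hsv[...,0]<130)&(hsv[...,1]>150)
        bb=ok&(np.hypot(W[...,0]-c[0]+.06,W[...,1]-c[1])<.08)&(hsv[...,0]>100)&(hsv[...,0]<130)&(hsv[...,1]>150)
        if bb.sum()>5: q=W[bb]; print('   caps centre',np.round(q.mean(0)*1000,1),'zmax',q[:,2].max())
z=np.load('top.npz')['im'][225:385,240:530]; save('crop1',cv2.resize(z,None,fx=2.7,fy=2.7))
E
```

```text
top bench z 0.0009660688555396812
top ins3@st7 insert top [500.3  77.7] r 26.1 z 0.0838 n 622
top ins3@st7 dish [499.9  76.4] n 695 res 0.0017
   caps centre [420.5  65.9  86.3] zmax 0.09078994929237261
top ins7@st1 insert top [471.5 -92.7] r 25.9 z 0.0838 n 704
top ins7@st1 dish [468.6 -89.8] n 715 res 0.0017
   caps centre [390.9 -78.7  86.9] zmax 0.09042699624695372
top ins1@st3 insert top [ 548.7 -259.7] r 26.6 z 0.0838 n 682
top ins1@st3 dish [ 545.1 -257.4] n 613 res 0.0019
   caps centre [ 468.4 -269.7   85.7] zmax 0.09007853107582675
top spare dish [493.6 278.3] n 795 res 0.0018
scene bench z -4.945679780965495e-05
scene ins3@st7 insert top [500.2  80.8] r 27.0 z 0.0828 n 412
scene ins3@st7 dish [500.1  78.4] n 437 res 0.0017
   caps centre [425.3  67.9  82.2] zmax 0.08835681797396888
scene ins7@st1 insert top [471.5 -89.8] r 26.5 z 0.0826 n 421
scene ins7@st1 dish [468.9 -86.5] n 458 res 0.0018
   caps centre [396.4 -75.9  82.9] zmax 0.0880461242851821
scene ins1@st3 insert top [ 548.8 -257.9] r 26.8 z 0.0824 n 459
scene ins1@st3 dish [ 545.6 -254.8] n 554 res 0.0021
   caps centre [ 472.9 -267.5   82.1] zmax 0.08752230394798766
scene spare dish [494.9 281.6] n 585 res 0.0014
```

View pics/crop1.png

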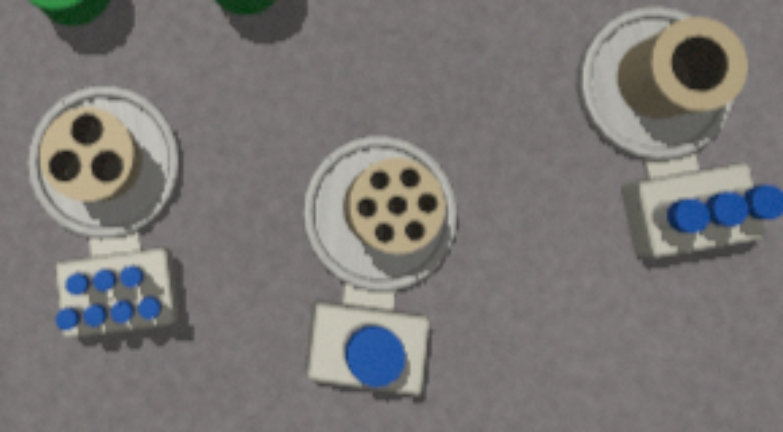

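>>> arm_command --rows '[{"fingers": 100, "travel": [-48.4, 47.6, 0], "roll": 26.1}, {"fingers": 100, "travel": [-48.4, 47.6, 0], "roll": 26.1}, {"fingers": 100, "travel": [-48.4, 47.6, 0], "roll": 26.1}, {"fingers": 100, "travel": [-48.4, 47.6, 0], "roll": 26.1}, {"fingers": 100, "travel": [-48.4, 47.6, 0], "roll": 26.1}, {"fingers": 100, "travel": [-48.4, 47.6, 0], "roll": 26.1}, {"fingers": 100, "travel": [-48.4, 47.6, 0], "roll": 26.1}, {"fingers": 100, "travel": [-48.4, 47.6, 0], "roll": 26.1}, {"fingers": 100, "travel": [-48.4, 47.6, 0], "roll": 26.1}, {"fingers": 100, "travel": [-48.4, 47.6, 0], "roll": 26.1}]'

```text
time_s: 1.6
tcp_pos: [0.4386, -0.0952, 0.2342]
ee_rot: [[-1.0, -0.001, 0.001], [-0.001, 1.0, 0.0], [-0.001, 0.0, -1.0]]
wrist_force: [0.9, -0.0, -0.3]
gripper_width: 0.997
```

>>> arm_command --rows '[{"fingers": 100, "travel": [-6.1, 17.0, 5], "roll": 0}, {"fingers": 100, "travel": [-6.1, 17.0, 5], "roll": 0}, {"fingers": 100, "travel": [-6.1, 17.0, 5], "roll": 0}, {"fingers": 100, "travel": [-6.1, 17.0, 5], "roll": 0}, {"fingers": 100, "travel": [-6.1, 17.0, 5], "roll": 0}, {"fingers": 100, "travel": [-6.1, 17.0, 5], "roll": 0}, {"fingers": 100, "travel": [-6.1, 17.0, 5], "roll": 0}]'

```text
time_s: 2.3
tcp_pos: [0.499, 0.0722, 0.1839]
ee_rot: [[-1.0, 0.0, 0.0], [0.0, 1.0, 0.0], [-0.0, 0.0, -1.0]]
wrist_force: [-0.2, -0.6, -0.2]
gripper_width: 0.996
```

```bash
cat >> h.py <<'E'
def wcloud(s,d):
    c=get_calibration('wrist'); f=240/np.tan(np.radians(c['fov_y'])/2)
    v,u=np.mgrid[0:480,0:640]; x=u-c['cx'];y=v-c['cy']; r=np.hypot(x,y)+1e-9; t=np.tan(r/f)/r
    P=np.stack([x*t*d,y*t*d,d],-1); M=np.array(c['mount'])
    P=P@M[:3,:3].T+M[:3,3]
    return P@np.array(s['ee_rot']).T+np.array(s['tcp_pos'])
def look(n,c,held=False):
    s=sense(); im,d=capture('wrist'); save(n,im); W=wcloud(s,d); hsv=cv2.cvtColor(im,cv2.COLOR_RGB2HSV)
    t=(d>0)&(np.hypot(W[...,0]-c[0],W[...,1]-c[1])<.05)&(W[...,2]>.07)&(W[...,2]<.095)&(hsv[...,0]>8)&(hsv[...,0]<30)&(hsv[...,1]>40)&(hsv[...,2]>90)
    print('t',s['time_s'],'tcp',np.round(s['tcp_pos'],4),'F',np.round(s['wrist_force'],1),'g',s['gripper_width'])
    if t.sum()>20:
        q=W[t]; cc,r=cv2.minEnclosingCircle(q[:,:2].astype(np.float32)*1000); print('top',cc,r,np.median(q[:,2]),t.sum())
    m=(d>0)&(np.hypot(W[...,0]-c[0],W[...,1]-c[1])<.065)&(W[...,2]>.011)&(W[...,2]<.020)&(hsv[...,1]<40)
    q=W[m][:,:2]; 
    if len(q)>20: print('dish',robust(q,.0428,np.array(c))*1000,len(q))
E
python3 -c "
from h import *
look('w1',(.5,.079))"
```

```text
t 2.3 tcp [0.499  0.0722 0.1839] F [-0.2 -0.6 -0.2] g 0.9959851035505777
top (499.88104248046875, 79.43399810791016) 26.542808532714844 0.08271362622976783 2738
dish [499.05044422  78.19354266] 1517
```

View pics/w1.png

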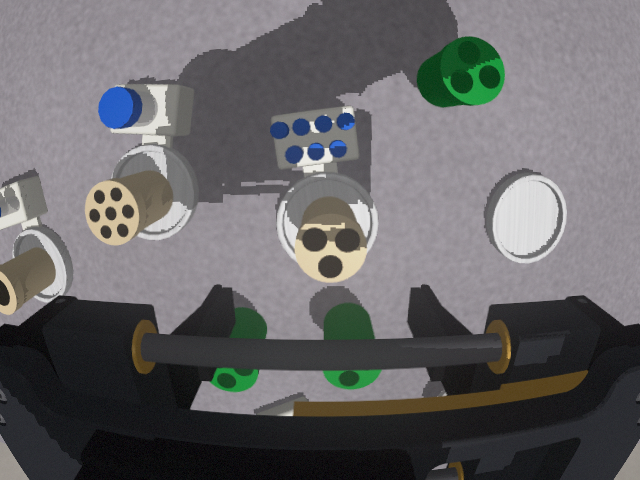

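Wrist view: the three-bore insert is at (330,240), between the open fingers, and its position agrees with the other cameras to 1–2 mm. Descending and gripping.

>>> arm_command --rows '[{"fingers": 100, "travel": [-0.1, 0.7, 4], "roll": 0}, {"fingers": 100, "travel": [-0.1, 0.7, 8], "roll": 0}, {"fingers": 100, "travel": [-0.1, 0.7, 11], "roll": 0}, {"fingers": 100, "travel": [-0.1, 0.7, 12.7], "roll": 0}, {"fingers": 100, "travel": [-0.1, 0.7, 12.7], "roll": 0}, {"fingers": 100, "travel": [-0.1, 0.7, 12.7], "roll": 0}, {"fingers": 0, "travel": [-0.1, 0.7, 12.7], "roll": 0}, {"fingers": 0, "travel": [-0.1, 0.7, 12.7], "roll": 0}, {"fingers": 0, "travel": [-0.1, 0.7, 12.7], "roll": 0}, {"fingers": 0, "travel": [-0.1, 0.7, 12.7], "roll": 0}]'

```text
time_s: 3.35
tcp_pos: [0.5005, 0.0799, 0.0572]
ee_rot: [[-1.0, -0.0, 0.001], [-0.0, 1.0, 0.001], [-0.001, 0.001, -1.0]]
wrist_force: [-0.1, -0.6, 0.4]
gripper_width: 0.718
```

>>> arm_command --rows '[{"fingers": 0, "travel": [0, 0, 0], "roll": 0}, {"fingers": 0, "travel": [0, 0, 0], "roll": 0}, {"fingers": 0, "travel": [0, 0, 0], "roll": 0}, {"fingers": 0, "travel": [0, 0, 0], "roll": 0}]'

```text
time_s: 3.75
tcp_pos: [0.5003, 0.0797, 0.0568]
ee_rot: [[-1.0, -0.0, -0.0], [-0.0, 1.0, -0.0], [0.0, -0.0, -1.0]]
wrist_force: [-0.2, -1.0, 2.8]
gripper_width: 0.586
```

>>> arm_command --rows '[{"fingers": 0, "travel": [0, 0, 0], "roll": 0}, {"fingers": 0, "travel": [0, 0, 0], "roll": 0}, {"fingers": 0, "travel": [0, 0, -2], "roll": 0}, {"fingers": 0, "travel": [0, 0, -5], "roll": 0}, {"fingers": 0, "travel": [0, 0, -8], "roll": 0}, {"fingers": 0, "travel": [0, 0, -11], "roll": 0}, {"fingers": 0, "travel": [0, 0, -11], "roll": 0}, {"fingers": 0, "travel": [0, 0, -11], "roll": 0}]'

```text
time_s: 4.55
tcp_pos: [0.4999, 0.08, 0.1662]
ee_rot: [[-1.0, 0.0, -0.0], [0.0, 1.0, 0.001], [0.0, 0.001, -1.0]]
wrist_force: [-0.3, -0.5, -1.4]
gripper_width: 0.594
```

```bash
cat >> h.py <<'E'
def held(n):
    s=sense(); im,d=capture('wrist'); save(n,im); W=wcloud(s,d); hsv=cv2.cvtColor(im,cv2.COLOR_RGB2HSV); T=np.array(s['tcp_pos'])
    t=(d>0)&(np.hypot(W[...,0]-T[0],W[...,1]-T[1])<.05)&(abs(W[...,2]-T[2]-.026)<.012)&(hsv[...,0]>8)&(hsv[...,0]<30)&(hsv[...,1]>40)&(hsv[...,2]>60)
    q=W[t]; cc,r=cv2.minEnclosingCircle(q[:,:2].astype(np.float32)*1000); print('t',s['time_s'],'tcp',T.round(4),'g',s['gripper_width'],'held top rel tcp',np.array(cc)-T[:2]*1000,r,np.median(q[:,2])-T[2],t.sum())
E
python3 -c "
from h import *
held('w2')"
```

```text
t 4.55 tcp [0.4999 0.08   0.1662] g 0.5943181199962172 held top rel tcp [-3.77908733 -6.21571059] 33.514793395996094 0.02574300644905611 5698
```

View pics/w2.png

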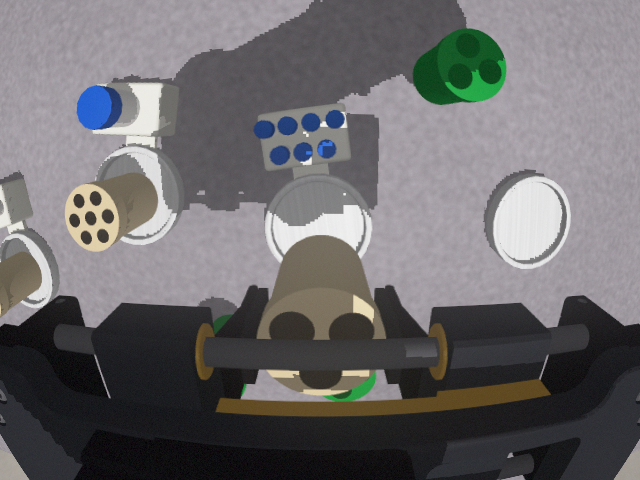

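>>> arm_command --rows '[{"fingers": 0, "travel": [0.1, 3, 0], "roll": 0}, {"fingers": 0, "travel": [0.3, 7, 0], "roll": 0}, {"fingers": 0, "travel": [0.4, 11, 0], "roll": 0}, {"fingers": 0, "travel": [0.5, 15, 0], "roll": 0}, {"fingers": 0, "travel": [0.6, 18, 0], "roll": 0}, {"fingers": 0, "travel": [0.6, 20, 0], "roll": 0}, {"fingers": 0, "travel": [0.6, 20, 0], "roll": 0}, {"fingers": 0, "travel": [0.6, 20, 3], "roll": 0}, {"fingers": 0, "travel": [0.6, 20, 6], "roll": 0}, {"fingers": 0, "travel": [0.6, 20, 8], "roll": 0}]'

```text
time_s: 5.6
tcp_pos: [0.4929, 0.2776, 0.0837]
ee_rot: [[-1.0, 0.001, -0.004], [0.001, 1.0, -0.003], [0.004, -0.003, -1.0]]
wrist_force: [-1.1, -0.9, -2.2]
gripper_width: 0.594
```

```bash
python3 -c "
from h import *
look('w3',(.494,.28))
im,d=capture('top');save('t3',im[220:380,80:320].repeat(3,0).repeat(3,1))"
```

```text
t 5.6 tcp [0.4929 0.2776 0.0837] F [-1.1 -0.9 -2.2] g 0.59367881873623
top (488.1778564453125, 278.3541564941406) 25.782142639160156 0.08197424858140552 1565
dish [492.47661905 281.5726832 ] 2631
```

View pics/w3.png

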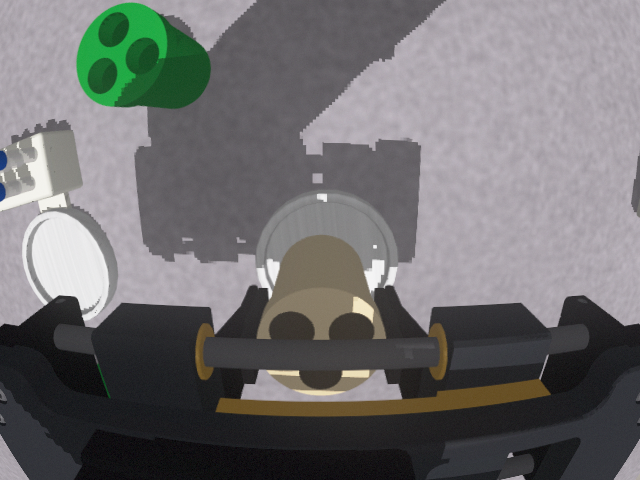

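The three-bore insert hangs over the spare dish (dish ring around (325,255)). Lowering it now.

>>> arm_command --rows '[{"fingers": 0, "travel": [0, 0.2, 1.2], "roll": 0}, {"fingers": 0, "travel": [0, 0.2, 2.2], "roll": 0}, {"fingers": 0, "travel": [0, 0.2, 2.5], "roll": 0}, {"fingers": 0, "travel": [0, 0.2, 2.5], "roll": 0}, {"fingers": 0, "travel": [0, 0.2, 2.5], "roll": 0}]'

```text
time_s: 6.2
tcp_pos: [0.4945, 0.282, 0.0621]
ee_rot: [[-1.0, -0.0, 0.001], [-0.0, 1.0, 0.001], [-0.001, 0.001, -1.0]]
wrist_force: [-0.2, -0.1, -1.2]
gripper_width: 0.592
```

>>> arm_command --rows '[{"fingers": 0, "travel": [0, -0.1, 0.3], "roll": 0}, {"fingers": 0, "travel": [0, -0.1, 0.5], "roll": 0}, {"fingers": 0, "travel": [0, -0.1, 0.5], "roll": 0}, {"fingers": 0, "travel": [0, -0.1, 0.5], "roll": 0}]'

```text
time_s: 6.6
tcp_pos: [0.4943, 0.2809, 0.0569]
ee_rot: [[-1.0, -0.0, 0.0], [-0.0, 1.0, 0.0], [-0.0, 0.0, -1.0]]
wrist_force: [0.2, 1.0, 0.2]
gripper_width: 0.589
```

>>> arm_command --rows '[{"fingers": 100, "travel": [0, 0, 0], "roll": 0}, {"fingers": 100, "travel": [0, 0, 0], "roll": 0}, {"fingers": 100, "travel": [0, 0, 0], "roll": 0}, {"fingers": 100, "travel": [0, 0, 0], "roll": 0}, {"fingers": 100, "travel": [0, 0, 0], "roll": 0}, {"fingers": 100, "travel": [0, 0, 0], "roll": 0}, {"fingers": 100, "travel": [0, 0, 0], "roll": 0}, {"fingers": 100, "travel": [0, 0, -4], "roll": 0}, {"fingers": 100, "travel": [0, 0, -8], "roll": 0}, {"fingers": 100, "travel": [0, 0, -12], "roll": 0}]'

```text
time_s: 7.6
tcp_pos: [0.494, 0.2805, 0.1778]
ee_rot: [[-1.0, -0.0, -0.001], [-0.0, 1.0, -0.001], [0.001, -0.001, -1.0]]
wrist_force: [0.5, 0.8, 0.5]
gripper_width: 1.005
```

```bash
python3 -c "
from h import *
look('w4',(.494,.28))"
```

```text
t 7.6 tcp [0.494  0.2805 0.1778] F [0.5 0.8 0.5] g 1.0048104734590033
top (493.7500915527344, 281.48675537109375) 26.46833610534668 0.08272307875319525 2868
dish [492.7023708  281.54082879] 1528
```

>>> arm_command --rows '[{"fingers": 100, "travel": [2.2, -37.2, 0], "roll": 0}, {"fingers": 100, "travel": [2.2, -37.2, 0], "roll": 0}, {"fingers": 100, "travel": [2.2, -37.2, 0], "roll": 0}, {"fingers": 100, "travel": [2.2, -37.2, 0], "roll": 0}, {"fingers": 100, "travel": [2.2, -37.2, 0], "roll": 0}, {"fingers": 100, "travel": [2.2, -37.2, 0], "roll": 0}, {"fingers": 100, "travel": [2.2, -37.2, 0], "roll": 0}, {"fingers": 100, "travel": [2.2, -37.2, 0], "roll": 0}, {"fingers": 100, "travel": [2.2, -37.2, 0], "roll": 0}, {"fingers": 100, "travel": [2.2, -37.2, 0], "roll": 0}]'

```text
time_s: 8.65
tcp_pos: [0.4723, -0.0914, 0.1765]
ee_rot: [[-1.0, 0.001, 0.0], [0.001, 1.0, 0.0], [-0.0, 0.0, -1.0]]
wrist_force: [-0.3, -0.3, 0.2]
gripper_width: 0.999
```

```bash
python3 -c "
from h import *
look('w5',(.471,-.09))"
```

```text
t 8.65 tcp [ 0.4723 -0.0914  0.1765] F [-0.3 -0.3  0.2] g 0.9989953405777192
top (471.0416564941406, -91.1031265258789) 26.376346588134766 0.08275268619079729 3136
dish [467.73850178 -88.13075006] 1590
```

>>> arm_command --rows '[{"fingers": 100, "travel": [0.1, 0, 4], "roll": 0}, {"fingers": 100, "travel": [0.1, 0, 8], "roll": 0}, {"fingers": 100, "travel": [0.1, 0, 10.5], "roll": 0}, {"fingers": 100, "travel": [0.1, 0, 11.9], "roll": 0}, {"fingers": 100, "travel": [0.1, 0, 11.9], "roll": 0}, {"fingers": 100, "travel": [0.1, 0, 11.9], "roll": 0}, {"fingers": 0, "travel": [0.1, 0, 11.9], "roll": 0}, {"fingers": 0, "travel": [0.1, 0, 11.9], "roll": 0}, {"fingers": 0, "travel": [0.1, 0, 11.9], "roll": 0}, {"fingers": 0, "travel": [0.1, 0, 11.9], "roll": 0}]'

```text
time_s: 9.7
tcp_pos: [0.4716, -0.0912, 0.0581]
ee_rot: [[-1.0, -0.0, 0.001], [-0.0, 1.0, 0.0], [-0.001, 0.0, -1.0]]
wrist_force: [-0.5, 0.4, -0.1]
gripper_width: 0.722
```

>>> arm_command --rows '[{"fingers": 0, "travel": [0, 0, 0], "roll": 0}, {"fingers": 0, "travel": [0, 0, 0], "roll": 0}, {"fingers": 0, "travel": [0, 0, 0], "roll": 0}, {"fingers": 0, "travel": [0, 0, 0], "roll": 0}, {"fingers": 0, "travel": [0, 0, 0], "roll": 0}, {"fingers": 0, "travel": [0, 0, 0], "roll": 0}]'

```text
time_s: 10.3
tcp_pos: [0.4714, -0.0913, 0.0578]
ee_rot: [[-1.0, -0.0, 0.0], [-0.0, 1.0, -0.0], [-0.0, -0.0, -1.0]]
wrist_force: [-0.7, -0.4, 3.9]
gripper_width: 0.586
```

>>> arm_command --rows '[{"fingers": 0, "travel": [0, 0, -2], "roll": 0}, {"fingers": 0, "travel": [0, 0, -5], "roll": 0}, {"fingers": 0, "travel": [0, 0, -8], "roll": 0}, {"fingers": 0, "travel": [0, 0, -11], "roll": 0}, {"fingers": 0, "travel": [0, 0, -11], "roll": 0}, {"fingers": 0, "travel": [0, 0, -11], "roll": 0}]'

```text
time_s: 10.9
tcp_pos: [0.4709, -0.091, 0.1673]
ee_rot: [[-1.0, 0.0, 0.0], [0.0, 1.0, 0.001], [-0.0, 0.001, -1.0]]
wrist_force: [0.6, 0.5, -1.6]
gripper_width: 0.588
```

>>> arm_command --rows '[{"fingers": 0, "travel": [-0.5, 3, 0], "roll": 0}, {"fingers": 0, "travel": [-1.2, 7, 0], "roll": 0}, {"fingers": 0, "travel": [-1.9, 11, 0], "roll": 0}, {"fingers": 0, "travel": [-2.5, 15, 0], "roll": 0}, {"fingers": 0, "travel": [-2.9, 16.9, 0], "roll": 0}, {"fingers": 0, "travel": [-2.9, 16.9, 0], "roll": 0}, {"fingers": 0, "travel": [-2.9, 16.9, 0], "roll": 0}, {"fingers": 0, "travel": [-2.9, 16.9, 4], "roll": 0}, {"fingers": 0, "travel": [-2.9, 16.9, 7], "roll": 0}, {"fingers": 0, "travel": [-2.9, 16.9, 8.5], "roll": 0}]'

```text
time_s: 11.9
tcp_pos: [0.4976, 0.0755, 0.0794]
ee_rot: [[-1.0, 0.002, -0.006], [0.002, 1.0, -0.002], [0.006, -0.002, -1.0]]
wrist_force: [0.4, 0.0, -2.1]
gripper_width: 0.591
```

>>> arm_command --rows '[{"fingers": 0, "travel": [0, 0, 1], "roll": 0}, {"fingers": 0, "travel": [0, 0, 2], "roll": 0}, {"fingers": 0, "travel": [0, 0, 2], "roll": 0}, {"fingers": 0, "travel": [0, 0, 2], "roll": 0}]'

```text
time_s: 12.3
tcp_pos: [0.5007, 0.0777, 0.063]
ee_rot: [[-1.0, -0.0, 0.001], [-0.0, 1.0, 0.0], [-0.001, 0.0, -1.0]]
wrist_force: [0.0, -0.2, -1.8]
gripper_width: 0.592
```

```bash
python3 -c "
from h import *
look('w6',(.4995,.078))"
```

```text
t 12.3 tcp [0.5007 0.0777 0.063 ] F [ 0.  -0.2 -1.8] g 0.5917876590404016
top (500.4088134765625, 78.3133316040039) 26.683765411376953 0.08778161393793749 6491
dish [498.95347883  78.26396709] 2851
```

View pics/w6.png

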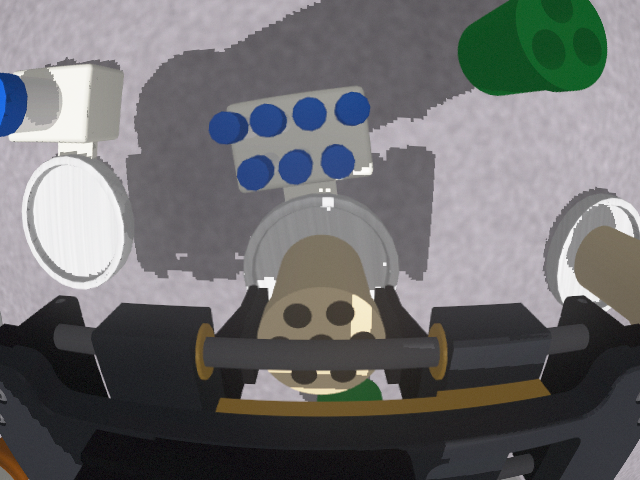

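The seven-bore insert hangs centred over the dish beside the seven thin tubes (dish ring around (322,255)), 5 mm above its floor. Lower and release.

>>> arm_command --rows '[{"fingers": 0, "travel": [0.1, 0, 0.3], "roll": 0}, {"fingers": 0, "travel": [0.1, 0, 0.5], "roll": 0}, {"fingers": 0, "travel": [0.1, 0, 0.5], "roll": 0}, {"fingers": 0, "travel": [0.1, 0, 0.5], "roll": 0}]'

```text
time_s: 12.75
tcp_pos: [0.4994, 0.0779, 0.0578]
ee_rot: [[-1.0, -0.0, 0.0], [-0.0, 1.0, 0.0], [-0.0, 0.0, -1.0]]
wrist_force: [0.2, 0.9, 0.1]
gripper_width: 0.59
```

>>> arm_command --rows '[{"fingers": 100, "travel": [0, 0, 0], "roll": 0}, {"fingers": 100, "travel": [0, 0, 0], "roll": 0}, {"fingers": 100, "travel": [0, 0, 0], "roll": 0}, {"fingers": 100, "travel": [0, 0, 0], "roll": 0}, {"fingers": 100, "travel": [0, 0, 0], "roll": 0}, {"fingers": 100, "travel": [0, 0, 0], "roll": 0}, {"fingers": 100, "travel": [0, 0, 0], "roll": 0}, {"fingers": 100, "travel": [0, 0, -4], "roll": 0}, {"fingers": 100, "travel": [0, 0, -8], "roll": 0}, {"fingers": 100, "travel": [0, 0, -12], "roll": 0}]'

```text
time_s: 13.75
tcp_pos: [0.499, 0.0776, 0.1788]
ee_rot: [[-1.0, -0.0, -0.001], [-0.0, 1.0, -0.0], [0.001, -0.0, -1.0]]
wrist_force: [-0.2, -0.2, -1.0]
gripper_width: 0.995
```

```bash
python3 -c "
from h import *
look('w7',(.4995,.078))"
```

```text
t 13.75 tcp [0.499  0.0776 0.1788] F [-0.2 -0.2 -1. ] g 0.9946168636740319
top (499.19580078125, 78.57003784179688) 26.542835235595703 0.08273729928798687 3069
dish [499.11278426  78.19340324] 1512
```

>>> arm_command --rows '[{"fingers": 100, "travel": [-5.0, -33.6, 0], "roll": 0}, {"fingers": 100, "travel": [-5.0, -33.6, 0], "roll": 0}, {"fingers": 100, "travel": [-5.0, -33.6, 0], "roll": 0}, {"fingers": 100, "travel": [-5.0, -33.6, 0], "roll": 0}, {"fingers": 100, "travel": [-5.0, -33.6, 0], "roll": 0}, {"fingers": 100, "travel": [-5.0, -33.6, 0], "roll": 0}, {"fingers": 100, "travel": [-5.0, -33.6, 0], "roll": 0}, {"fingers": 100, "travel": [-5.0, -33.6, 0], "roll": 0}, {"fingers": 100, "travel": [-5.0, -33.6, 0], "roll": 0}, {"fingers": 100, "travel": [-5.0, -33.6, 0], "roll": 0}]'

```text
time_s: 14.8
tcp_pos: [0.5491, -0.2575, 0.1773]
ee_rot: [[-1.0, -0.001, -0.001], [-0.001, 1.0, 0.0], [0.001, 0.0, -1.0]]
wrist_force: [-0.0, 0.9, -0.2]
gripper_width: 0.999
```

```bash
python3 -c "
from h import *
look('w8',(.548,-.258))"
```

```text
t 14.8 tcp [ 0.5491 -0.2575  0.1773] F [-0.   0.9 -0.2] g 0.9993196697150418
top (547.9797973632812, -258.2848205566406) 26.363567352294922 0.08273230987796312 2857
dish [ 544.68528421 -256.5058176 ] 1676
```

View pics/w8.png

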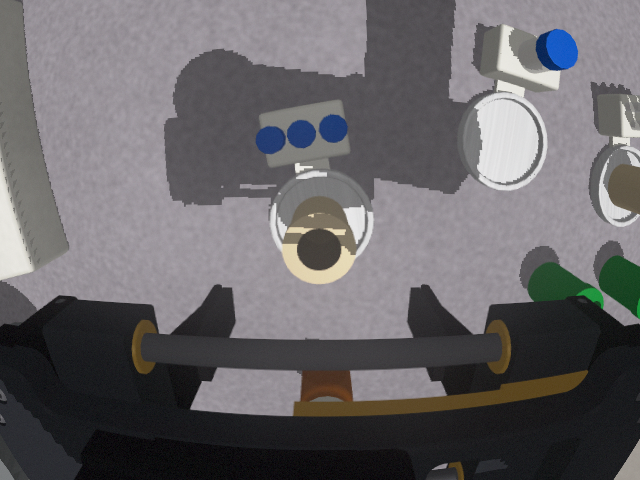

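The one-bore insert is at (319,245) between the fingers, the jar far off at (327,385). Grip.

>>> arm_command --rows '[{"fingers": 100, "travel": [0.1, -0.1, 4], "roll": 0}, {"fingers": 100, "travel": [0.1, -0.1, 8], "roll": 0}, {"fingers": 100, "travel": [0.1, -0.1, 10.5], "roll": 0}, {"fingers": 100, "travel": [0.1, -0.1, 12], "roll": 0}, {"fingers": 100, "travel": [0.1, -0.1, 12], "roll": 0}, {"fingers": 100, "travel": [0.1, -0.1, 12], "roll": 0}, {"fingers": 0, "travel": [0.1, -0.1, 12], "roll": 0}, {"fingers": 0, "travel": [0.1, -0.1, 12], "roll": 0}, {"fingers": 0, "travel": [0.1, -0.1, 12], "roll": 0}, {"fingers": 0, "travel": [0.1, -0.1, 12], "roll": 0}]'

```text
time_s: 15.85
tcp_pos: [0.5486, -0.2593, 0.0582]
ee_rot: [[-1.0, -0.0, 0.001], [-0.0, 1.0, -0.0], [-0.001, -0.0, -1.0]]
wrist_force: [-0.8, -0.7, -0.0]
gripper_width: 0.723
```

>>> arm_command --rows '[{"fingers": 0, "travel": [0, 0, 0], "roll": 0}, {"fingers": 0, "travel": [0, 0, 0], "roll": 0}, {"fingers": 0, "travel": [0, 0, 0], "roll": 0}, {"fingers": 0, "travel": [0, 0, 0], "roll": 0}, {"fingers": 0, "travel": [0, 0, 0], "roll": 0}, {"fingers": 0, "travel": [0, 0, 0], "roll": 0}]'

```text
time_s: 16.45
tcp_pos: [0.5484, -0.2592, 0.0578]
ee_rot: [[-1.0, -0.0, 0.0], [-0.0, 1.0, -0.0], [-0.0, -0.0, -1.0]]
wrist_force: [-0.1, 0.3, 2.5]
gripper_width: 0.59
```

>>> arm_command --rows '[{"fingers": 0, "travel": [0, 0, -2], "roll": 0}, {"fingers": 0, "travel": [0, 0, -5], "roll": 0}, {"fingers": 0, "travel": [0, 0, -8], "roll": 0}, {"fingers": 0, "travel": [0, 0, -11], "roll": 0}, {"fingers": 0, "travel": [0, 0, -11], "roll": 0}, {"fingers": 0, "travel": [0, 0, -11], "roll": 0}]'

```text
time_s: 17.05
tcp_pos: [0.5481, -0.259, 0.1674]
ee_rot: [[-1.0, 0.0, 0.0], [0.0, 1.0, 0.001], [-0.0, 0.001, -1.0]]
wrist_force: [-0.1, -0.1, -1.6]
gripper_width: 0.589
```

Target station_one (468, −88): dx −80, dy +171.

>>> arm_command --rows '[{"fingers": 0, "travel": [1.4, 3, 0], "roll": 0}, {"fingers": 0, "travel": [3.3, 7, 0], "roll": 0}, {"fingers": 0, "travel": [5.1, 11, 0], "roll": 0}, {"fingers": 0, "travel": [7, 15, 0], "roll": 0}, {"fingers": 0, "travel": [8.0, 17.1, 0], "roll": 0}, {"fingers": 0, "travel": [8.0, 17.1, 0], "roll": 0}, {"fingers": 0, "travel": [8.0, 17.1, 0], "roll": 0}, {"fingers": 0, "travel": [8.0, 17.1, 4], "roll": 0}, {"fingers": 0, "travel": [8.0, 17.1, 7], "roll": 0}, {"fingers": 0, "travel": [8.0, 17.1, 8.5], "roll": 0}]'

```text
time_s: 18.05
tcp_pos: [0.4666, -0.0893, 0.0793]
ee_rot: [[-1.0, 0.002, -0.006], [0.002, 1.0, -0.0], [0.006, -0.0, -1.0]]
wrist_force: [0.4, -0.4, -1.6]
gripper_width: 0.589
```

>>> arm_command --rows '[{"fingers": 0, "travel": [0, 0, 1], "roll": 0}, {"fingers": 0, "travel": [0, 0, 2], "roll": 0}, {"fingers": 0, "travel": [0, 0, 2], "roll": 0}, {"fingers": 0, "travel": [0, 0, 2], "roll": 0}]'

```text
time_s: 18.45
tcp_pos: [0.4688, -0.0884, 0.0629]
ee_rot: [[-1.0, -0.0, 0.001], [-0.0, 1.0, -0.0], [-0.001, -0.0, -1.0]]
wrist_force: [0.7, 0.4, -1.8]
gripper_width: 0.593
```

```bash
python3 -c "
from h import *
look('w9',(.468,-.088))"
```

```text
t 18.45 tcp [ 0.4688 -0.0884  0.0629] F [ 0.7  0.4 -1.8] g 0.5932884719532396
top (468.59405517578125, -87.73641204833984) 26.692148208618164 0.08769276148481038 5927
dish [467.61545318 -88.05376069] 2852
```

View pics/w9.png

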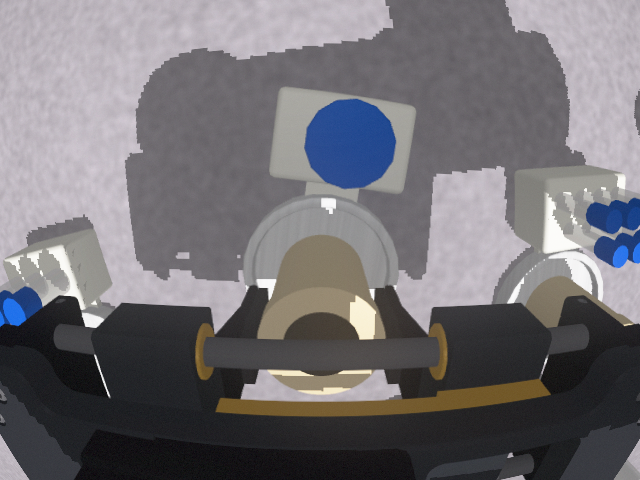

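The one-bore insert is centred over the dish of the single-tube rack (dish around (322,255)). Lower and release, then on to the spare dish (493.7, 281.5).

>>> arm_command --rows '[{"fingers": 0, "travel": [0.1, 0, 0.3], "roll": 0}, {"fingers": 0, "travel": [0.1, 0, 0.5], "roll": 0}, {"fingers": 0, "travel": [0.1, 0, 0.5], "roll": 0}, {"fingers": 0, "travel": [0.1, 0, 0.5], "roll": 0}]'

```text
time_s: 18.9
tcp_pos: [0.4674, -0.0882, 0.0577]
ee_rot: [[-1.0, -0.0, 0.0], [-0.0, 1.0, 0.0], [-0.0, 0.0, -1.0]]
wrist_force: [0.4, 0.4, -1.3]
gripper_width: 0.588
```

>>> arm_command --rows '[{"fingers": 100, "travel": [0, 0, 0], "roll": 0}, {"fingers": 100, "travel": [0, 0, 0], "roll": 0}, {"fingers": 100, "travel": [0, 0, 0], "roll": 0}, {"fingers": 100, "travel": [0, 0, 0], "roll": 0}, {"fingers": 100, "travel": [0, 0, 0], "roll": 0}, {"fingers": 100, "travel": [0, 0, 0], "roll": 0}, {"fingers": 100, "travel": [0, 0, 0], "roll": 0}, {"fingers": 100, "travel": [0, 0, -4], "roll": 0}, {"fingers": 100, "travel": [0, 0, -8], "roll": 0}, {"fingers": 100, "travel": [0, 0, -12], "roll": 0}]'

```text
time_s: 19.9
tcp_pos: [0.4669, -0.0883, 0.1789]
ee_rot: [[-1.0, -0.0, -0.001], [-0.0, 1.0, -0.0], [0.001, -0.0, -1.0]]
wrist_force: [1.5, 0.6, -0.5]
gripper_width: 0.999
```

```bash
python3 -c "
from h import *
look('w10',(.468,-.088))"
```

```text
t 19.9 tcp [ 0.4669 -0.0883  0.1789] F [ 1.5  0.6 -0.5] g 0.9986088888818934
top (467.24810791015625, -87.28075408935547) 26.629180908203125 0.08272939372412065 2850
dish [467.17144571 -88.13280777] 1648
```

>>> arm_command --rows '[{"fingers": 100, "travel": [-2.6, 37, 0], "roll": 0}, {"fingers": 100, "travel": [-2.6, 37, 0], "roll": 0}, {"fingers": 100, "travel": [-2.6, 37, 0], "roll": 0}, {"fingers": 100, "travel": [-2.6, 37, 0], "roll": 0}, {"fingers": 100, "travel": [-2.6, 37, 0], "roll": 0}, {"fingers": 100, "travel": [-2.6, 37, 0], "roll": 0}, {"fingers": 100, "travel": [-2.6, 37, 0], "roll": 0}, {"fingers": 100, "travel": [-2.6, 37, 0], "roll": 0}, {"fingers": 100, "travel": [-2.6, 37, 0], "roll": 0}, {"fingers": 100, "travel": [-2.6, 37, 0], "roll": 0}]'

```text
time_s: 20.95
tcp_pos: [0.4927, 0.2814, 0.1769]
ee_rot: [[-1.0, -0.001, -0.001], [-0.001, 1.0, -0.001], [0.001, -0.001, -1.0]]
wrist_force: [0.1, -1.4, -0.3]
gripper_width: 0.997
```

```bash
python3 -c "
from h import *
look('w11',(.494,.281))"
```

```text
t 20.95 tcp [0.4927 0.2814 0.1769] F [ 0.1 -1.4 -0.3] g 0.99712689927606
top (493.77203369140625, 281.3711242675781) 26.514741897583008 0.08273451093104592 2901
dish [492.67073396 281.50093448] 1518
```

>>> arm_command --rows '[{"fingers": 100, "travel": [-0.1, 0, 4], "roll": 0}, {"fingers": 100, "travel": [-0.1, 0, 8], "roll": 0}, {"fingers": 100, "travel": [-0.1, 0, 10.5], "roll": 0}, {"fingers": 100, "travel": [-0.1, 0, 12], "roll": 0}, {"fingers": 100, "travel": [-0.1, 0, 12], "roll": 0}, {"fingers": 100, "travel": [-0.1, 0, 12], "roll": 0}, {"fingers": 0, "travel": [-0.1, 0, 12], "roll": 0}, {"fingers": 0, "travel": [-0.1, 0, 12], "roll": 0}, {"fingers": 0, "travel": [-0.1, 0, 12], "roll": 0}, {"fingers": 0, "travel": [-0.1, 0, 12], "roll": 0}]'

```text
time_s: 22.0
tcp_pos: [0.4944, 0.282, 0.0582]
ee_rot: [[-1.0, -0.0, 0.001], [-0.0, 1.0, 0.001], [-0.001, 0.001, -1.0]]
wrist_force: [-0.8, 0.7, -0.3]
gripper_width: 0.72
```

>>> arm_command --rows '[{"fingers": 0, "travel": [0, 0, 0], "roll": 0}, {"fingers": 0, "travel": [0, 0, 0], "roll": 0}, {"fingers": 0, "travel": [0, 0, 0], "roll": 0}, {"fingers": 0, "travel": [0, 0, 0], "roll": 0}, {"fingers": 0, "travel": [0, 0, 0], "roll": 0}, {"fingers": 0, "travel": [0, 0, 0], "roll": 0}]'

```text
time_s: 22.6
tcp_pos: [0.4942, 0.2817, 0.0578]
ee_rot: [[-1.0, -0.0, -0.0], [-0.0, 1.0, -0.0], [0.0, -0.0, -1.0]]
wrist_force: [-0.3, -1.1, 4.0]
gripper_width: 0.591
```

>>> arm_command --rows '[{"fingers": 0, "travel": [0, 0, -2], "roll": 0}, {"fingers": 0, "travel": [0, 0, -5], "roll": 0}, {"fingers": 0, "travel": [0, 0, -8], "roll": 0}, {"fingers": 0, "travel": [0, 0, -11], "roll": 0}, {"fingers": 0, "travel": [0, 0, -14], "roll": 0}, {"fingers": 0, "travel": [0, 0, -14], "roll": 0}, {"fingers": 0, "travel": [0, 0, -14], "roll": 0}]'

```text
time_s: 23.3
tcp_pos: [0.4939, 0.2819, 0.1972]
ee_rot: [[-1.0, 0.0, -0.0], [0.0, 1.0, 0.001], [0.0, 0.001, -1.0]]
wrist_force: [-0.7, 0.4, -1.2]
gripper_width: 0.592
```

>>> arm_command --rows '[{"fingers": 0, "travel": [-0.2, -2.5, 0], "roll": 0}, {"fingers": 0, "travel": [-0.6, -6.5, 0], "roll": 0}, {"fingers": 0, "travel": [-1.0, -10.5, 0], "roll": 0}, {"fingers": 0, "travel": [-1.4, -14.5, 0], "roll": 0}, {"fingers": 0, "travel": [-1.8, -18.5, 0], "roll": 0}, {"fingers": 0, "travel": [-2.1, -22.5, 0], "roll": 0}, {"fingers": 0, "travel": [-2.5, -26.5, 0], "roll": 0}, {"fingers": 0, "travel": [-2.9, -30.5, 0], "roll": 0}, {"fingers": 0, "travel": [-3.3, -34.5, 0], "roll": 0}, {"fingers": 0, "travel": [-3.6, -38.5, 0], "roll": 0}]'

```text
time_s: 24.3
tcp_pos: [0.5293, -0.1047, 0.1953]
ee_rot: [[-1.0, 0.0, -0.004], [0.0, 1.0, 0.0], [0.004, 0.0, -1.0]]
wrist_force: [0.3, -0.4, -1.8]
gripper_width: 0.591
```

>>> arm_command --rows '[{"fingers": 0, "travel": [-0.4, -4, 0], "roll": 0}, {"fingers": 0, "travel": [-0.8, -8, 0], "roll": 0}, {"fingers": 0, "travel": [-1.2, -12, 0], "roll": 0}, {"fingers": 0, "travel": [-1.4, -14.5, 0], "roll": 0}, {"fingers": 0, "travel": [-1.5, -15.3, 0], "roll": 0}, {"fingers": 0, "travel": [-1.5, -15.3, 0], "roll": 0}, {"fingers": 0, "travel": [-1.5, -15.3, 0], "roll": 0}]'

```text
time_s: 25.0
tcp_pos: [0.5448, -0.2553, 0.1963]
ee_rot: [[-1.0, -0.0, -0.002], [-0.0, 1.0, 0.001], [0.002, 0.001, -1.0]]
wrist_force: [-0.2, -0.0, -1.7]
gripper_width: 0.594
```

>>> arm_command --rows '[{"fingers": 0, "travel": [0, -0.1, 3], "roll": 0}, {"fingers": 0, "travel": [0, -0.1, 7], "roll": 0}, {"fingers": 0, "travel": [0, -0.1, 10.5], "roll": 0}, {"fingers": 0, "travel": [0, -0.1, 12.5], "roll": 0}, {"fingers": 0, "travel": [0, -0.1, 13.3], "roll": 0}, {"fingers": 0, "travel": [0, -0.1, 13.3], "roll": 0}, {"fingers": 0, "travel": [0, -0.1, 13.3], "roll": 0}]'

```text
time_s: 25.7
tcp_pos: [0.5465, -0.2568, 0.0659]
ee_rot: [[-1.0, -0.002, 0.002], [-0.002, 1.0, -0.001], [-0.002, -0.001, -1.0]]
wrist_force: [0.7, -0.3, -1.0]
gripper_width: 0.59
```

```bash
python3 -c "
from h import *
look('w12',(.545,-.256))"
```

```text
t 25.7 tcp [ 0.5465 -0.2568  0.0659] F [ 0.7 -0.3 -1. ] g 0.5900448715895508
top (545.9728393554688, -256.056884765625) 26.585264205932617 0.09054938379262364 5787
dish [ 545.15077158 -256.48711187] 2823
```

View pics/w12.png

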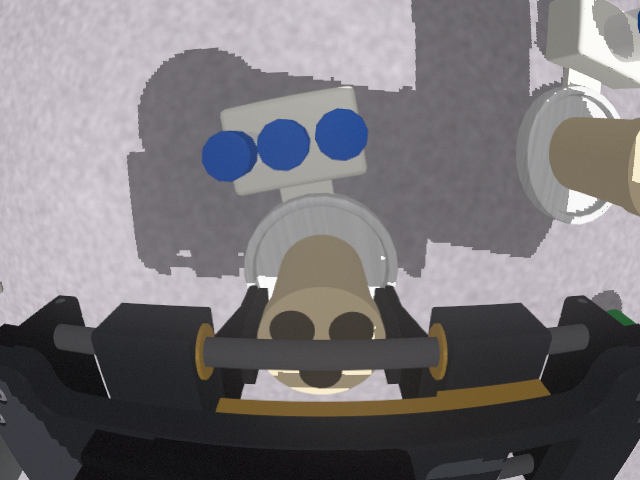

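The three-bore insert is over the dish of the three-tube rack (dish around (322,255)), about 8 mm above its floor. Lower, release, retreat.

>>> arm_command --rows '[{"fingers": 0, "travel": [0.1, 0, 0.3], "roll": 0}, {"fingers": 0, "travel": [0.1, 0, 0.5], "roll": 0}, {"fingers": 0, "travel": [0.1, 0, 0.5], "roll": 0}, {"fingers": 0, "travel": [0.1, 0, 0.5], "roll": 0}]'

```text
time_s: 26.15
tcp_pos: [0.5444, -0.2573, 0.0598]
ee_rot: [[-1.0, -0.0, 0.0], [-0.0, 1.0, -0.0], [-0.0, -0.0, -1.0]]
wrist_force: [0.4, -0.4, -1.1]
gripper_width: 0.59
```

>>> arm_command --rows '[{"fingers": 0, "travel": [0, 0.1, 0.2], "roll": 0}, {"fingers": 0, "travel": [0, 0.1, 0.2], "roll": 0}, {"fingers": 0, "travel": [0, 0.1, 0.2], "roll": 0}]'

```text
time_s: 26.45
tcp_pos: [0.5447, -0.2563, 0.0578]
ee_rot: [[-1.0, -0.001, 0.001], [-0.001, 1.0, -0.0], [-0.001, -0.0, -1.0]]
wrist_force: [1.4, 0.7, -0.3]
gripper_width: 0.588
```

>>> arm_command --rows '[{"fingers": 100, "travel": [0, 0, 0], "roll": 0}, {"fingers": 100, "travel": [0, 0, 0], "roll": 0}, {"fingers": 100, "travel": [0, 0, 0], "roll": 0}, {"fingers": 100, "travel": [0, 0, 0], "roll": 0}, {"fingers": 100, "travel": [0, 0, 0], "roll": 0}, {"fingers": 100, "travel": [0, 0, 0], "roll": 0}, {"fingers": 100, "travel": [0, 0, 0], "roll": 0}, {"fingers": 100, "travel": [0, 0, -4], "roll": 0}, {"fingers": 100, "travel": [0, 0, -8], "roll": 0}, {"fingers": 100, "travel": [0, 0, -12], "roll": 0}]'

```text
time_s: 27.45
tcp_pos: [0.5441, -0.2562, 0.1788]
ee_rot: [[-1.0, -0.0, -0.001], [-0.0, 1.0, 0.0], [0.001, 0.0, -1.0]]
wrist_force: [0.5, 0.8, 0.2]
gripper_width: 1.002
```

>>> arm_command --rows '[{"fingers": 100, "travel": [6, -5, -5], "roll": 0}, {"fingers": 100, "travel": [10, -10, -5], "roll": 0}, {"fingers": 100, "travel": [14, -15, -5], "roll": 0}, {"fingers": 100, "travel": [14, -20, -5], "roll": 0}, {"fingers": 100, "travel": [14, -20, -5], "roll": 0}, {"fingers": 100, "travel": [14, -20, -5], "roll": 0}, {"fingers": 100, "travel": [14, -20, -5], "roll": 0}, {"fingers": 100, "travel": [14, -20, -5], "roll": 0}]'

```text
time_s: 28.25
tcp_pos: [0.4045, -0.4555, 0.2272]
ee_rot: [[-1.0, -0.0, -0.0], [-0.0, 1.0, 0.001], [0.0, 0.001, -1.0]]
wrist_force: [-0.2, 0.2, -0.7]
gripper_width: 1.0
```

```bash
python3 - <<'E'
from h import *
im,d=capture('top'); save('final',im); W=cloud('top',d); hsv=cv2.cvtColor(im,cv2.COLOR_RGB2HSV)
for n,c in [('st7',(.4995,.077)),('st1',(.468,-.088)),('st3',(.545,-.257))]:
    t=(np.hypot(W[...,0]-c[0],W[...,1]-c[1])<.05)&(W[...,2]>.074)&(W[...,2]<.092)&(hsv[...,0]>8)&(hsv[...,0]<30)&(hsv[...,1]>40)&(hsv[...,2]>90)
    q=W[t]; print(n,cv2.minEnclosingCircle(q[:,:2].astype(np.float32)*1000),np.median(q[:,2]),np.ptp(q[:,2]))
for l in ['jar','beaker','timer']: print(l,[r['position'].round(3) if hasattr(r['position'],'round') else r['position'] for r in search_frame('top',l)][:1])
s=sense(); print(s['time_s'],s['tcp_pos'],s['wrist_force'])
E
```

```text
st7 ((499.8299865722656, 76.71932220458984), 26.10809898376465) 0.08379435395189583 0.012564631501311596
st1 ((467.49774169921875, -89.18220520019531), 26.012266159057617) 0.08395018374279734 0.01326071523709349
st3 ((544.636474609375, -257.3514099121094), 26.329849243164062) 0.08379129968617416 0.013128385762175787
jar [[0.7019, -0.2443, 0.0822]]
beaker [[0.7311, 0.2454, 0.0394]]
timer [[0.7447, 0.0326, 0.024]]
28.45 [ 0.40523688 -0.45502728  0.2276657 ] [-0.11118894 -0.0326329  -0.14836152]
```

View pics/final.png

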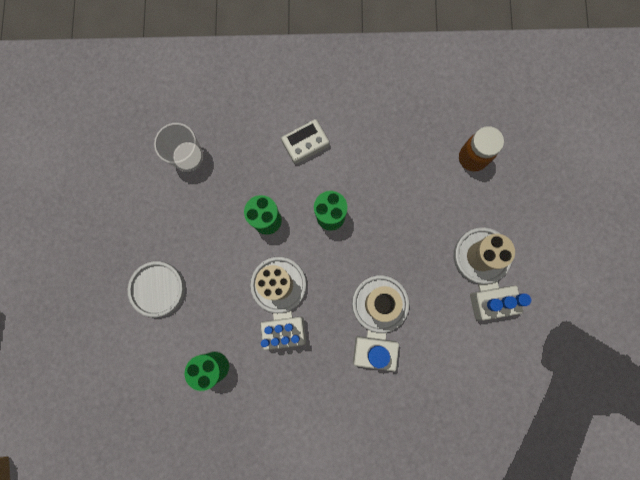

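Seven-bore (273,281) is by the seven tubes, one-bore (384,303) by the single tube and three-bore (496,250) by the three tubes. The spare dish (155,290) is empty and the bystanders are unmoved.

```bash
python3 -c "
from station import *
print(finish_job())"
```

```text
the job is handed in; nothing more can be done
None
```

All three inserts now stand upright in the dishes of their matching racks, and I handed the job in at about 28.5 s of robot time. I moved three-bore to the spare dish, seven-bore to station_seven, one-bore to station_one, then three-bore from the spare dish to station_three.

- **Placement:** in the last top view each insert's centre is within about 2 mm of its dish centre. The insert tops measure about 83–84 mm, as they did at the start in their dishes, so they are on the dish floors.
- **Clearance:** the gripper is open and clear of everything. The spare dish is empty.
- **Bystanders:** jar, beaker and timer look unmoved in the last picture. Their detected positions shifted by no more than about 6 mm, close to the detector's accuracy of about 4 mm.
- **Disagreements:** the top and scene cameras differed by 2–3 mm in y. The wrist camera lay between them, and I used it for the final corrections. One measurement of a held insert (radius 33 mm instead of 26 mm) picked up part of the gripper, so I discarded it.

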